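# Square up the leaning blanks and lock them in the rack

## Robot

A 6-joint arm with a two-finger parallel gripper is mounted at the origin on a cart in front of the work surface, level with it; the furniture and walls round the work are solid. World frame = base frame: x ahead of the robot, y to its left, z up, the work surface at z = 0. Lengths are in mm, angles in rad, forces in N, time in s.
With the tool pointing down it reaches from about 300 to 825 mm from the base axis. Payload 5.4 kg.
Tool frame: the origin (TCP) lies at the very end of the fingers, on their centre line; the grasp point (between the pads) lies 19 mm behind it; z points along the fingers, y is the line along which they close (so a half turn about z gives the same grasp; the last joint's range is limited). The gripper opens to 92 mm and grips with 3 to 60 N. Pads are 20 mm wide; open, the fingers measure 128 mm over their backs; the gripper's body (75 mm by 189 mm) begins 69 mm behind the grasp point.
Start: joints at [-0.21, 0.158, 1.597, -0, 1.386, -0.21], TCP at [574.984, -0.018, 214.601] pointing down, gripper open.
Joint ranges: [-2.91, 2.91], [-0.94, 2.29], [0.18, 2.7], [-1.29, 4.43], [0.17, 2.64], [-3, 3]. Speed limits (rad/s): [2.57, 2.57, 3.14, 3.14, 3.14, 3.14].

## Interface

Orientations are given as a unit quaternion [x, y, z, w].
In Python, from rig import env gives the robot as it stands.
- The arm moves only by the shell command python3 steer.py [OPENING] [FORCE], which reads ROWS from standard input. ROWS is a JSON list of rows, 1 to 8 of them, each an object with the fields trans (a list: dx, dy, dz in units of 25 mm), r (a list: a rotation vector rx, ry, rz in rad); a field left out counts as zero; each row is the pose to reach, as a shift and turn from the pose commanded when the command began, along the tool's axes at that moment; what a row does not reach only later rows make up. A row lasts 1/12 s, in which the tool goes at most 41.7 mm and 0.125 rad, less where a joint would pass 70% of its speed; a pose out of reach is approached as far as the arm can. OPENING is the finger opening in mm, set as the command begins (- or left out keeps the last). The fingers move at their own pace and stop on an object; FORCE is the grip in N (left out, the last holds). Time passes only in rows, so rows that do not move let the fingers close. It prints the time, the measured TCP pose, the force, the opening and the grip force at its end. Input that does not fit is refused with a message, and nothing moves.
- env.observe(): the state, without advancing time (a new reading comes with each control period).
- env.read_camera(name): name is "scene" or "side" or "wrist"; returns (picture, depth): 400x640x3 uint8, red, green, blue; 400x640 float32, mm along the optical axis (not along the pixel's ray), 0 where there is no reading.
- env.camera_params(name): a dict with "fovy" (degrees; the focal length in pixels is half the picture's height over the tangent of half this angle, whatever the lens; pixels are square), "cx", "cy" (the principal point, pixels), "world_to_cam" (4x4, takes a point from world to camera coordinates). Camera axes: x right, y down, z forward; pixel columns grow to the right and rows downward; lengths in mm; the calibration is good to about 2 mm. A picture is of the moment at which its call begins: read the wrist's pose just before it. camera_params takes no time and is no camera call; for the wrist camera it gives the pose at the moment of the call.
- env.hand_in(): hands the job in; it is judged then, once.
The state is a dict: "t": time; "qpos": joint angles; "joint_velocities": joint speeds; "effort": joint torques, N m; "position": TCP position; "tcp_rot": TCP orientation; "contact_force": force on the tool from outside, world axes, zero at the start; "wrist_torque": the same for the moment, N m; "gripper_width": finger opening in mm; "grasp_force": force on a finger pad.
Only numpy, scipy, OpenCV 4.12 (cv2) and the standard library are available. Lean on these libraries where they do the work, as an engineer would, in place of code of your own. Each camera call takes 0.05 s, during which the arm holds its last target. There are 200 camera calls.

## Task

The four wooden blanks in the plywood rack are leaning against its back wall under the lamp: push them upright and tight together flat against the back wall, and slide them along until all their left ends are flush against the side fence. Then lower the aluminium bar, kept level, over the two guide pins until it lies fully down on the rack's base in front of the row, and let go. Do not knock over the glue bottle.

Things in the scene. Friction and masses are not known exactly. Their poses are not given: they have to be found in the camera images.
- rack: Plywood rack, fixed. Frame: x from the open front (robot side) to the back wall, y to the left along the wall, z up; origin on the underside, in the plane of the wall's front face, midway between the pins. In mm: base board x -105..30, y -115..115, top at z=12; back wall y -15..74, to z=202. The squared row of blanks fills x -32..0, y -28..62, z 12..72, its right ends standing past the wall
- fence (a point): Middle of the inner face of the rack's plywood side fence, at the left end of the back wall: face at rack y=62 mm, x -30..0, z 12..64 mm. Axes as the rack's
- hood (a point): Middle of the lower front edge of the aluminium lamp hood, which is fixed to the back wall above the row: rack x -28..0, y -15..74, z 172..200 mm. A gripper held upright hits it when it pushes the row home or sets the bar; lean it back to the open front by 25 to 30 degrees. Axes as the rack's
- bar: Loose aluminium bar, 46 (x) x 220 (y) x 15 mm, 0.18-0.35 kg, 13 mm holes through it at y=-90 and 90; both ways round fit. Origin: centre of its underside, z up. Mid-top stands a black grip tab, 24 (x) x 12 (y), z 15..57 mm: pinch it across y, leaning in the bar's x-z plane. Seated its origin is at rack (-58, 0, 12) mm, its rear edge 3 mm from the squared row
- glue: White glue bottle with red cap, 59x57x175 mm, loose, standing to the right of the rack; a bystander. Origin: centre of its underside
- pin_right (a point): Top of the right steel guide pin of the rack, at rack (-58, -90, 50) mm: 10 mm diameter, upright from the base (z=12), the top 10 mm tapered
- pin_left (a point): Top of the left steel guide pin of the rack, at rack (-58, 90, 50) mm: 10 mm diameter, upright from the base (z=12), the top 10 mm tapered
- blank_0: Loose pale wooden blank, 8 (x) x 90 (y) x 60 mm (z), 0.05 kg, smoothly sanded (friction about 0.33); origin: centre of its bottom 8x90 face. The four stand on edge on the rack's base in any order, face to face, leaning 20 degrees, tops against the back wall, feet 20 to 60 mm out from it, ends ragged by up to 15 mm. Squared, each origin is at rack y=17 mm
- blank_1: Loose dark brown wooden blank, 8 (x) x 90 (y) x 60 mm (z), 0.05 kg, smoothly sanded (friction about 0.33); origin: centre of its bottom 8x90 face. The four stand on edge on the rack's base in any order, face to face, leaning 20 degrees, tops against the back wall, feet 20 to 60 mm out from it, ends ragged by up to 15 mm. Squared, each origin is at rack y=17 mm
- blank_2: Loose medium brown wooden blank, 8 (x) x 90 (y) x 60 mm (z), 0.05 kg, smoothly sanded (friction about 0.33); origin: centre of its bottom 8x90 face. The four stand on edge on the rack's base in any order, face to face, leaning 20 degrees, tops against the back wall, feet 20 to 60 mm out from it, ends ragged by up to 15 mm. Squared, each origin is at rack y=17 mm
- blank_3: Loose dark brown wooden blank, 8 (x) x 90 (y) x 60 mm (z), 0.05 kg, smoothly sanded (friction about 0.33); origin: centre of its bottom 8x90 face. The four stand on edge on the rack's base in any order, face to face, leaning 20 degrees, tops against the back wall, feet 20 to 60 mm out from it, ends ragged by up to 15 mm. Squared, each origin is at rack y=17 mm

How it is judged:
By the outcome, as a careful person would: the job done as asked, in the order asked, and still so for the second after the job is handed in, with the robot touching nothing.
It also fails if it takes over 64 s, if anything falls off the work surface, if the arm or the gripper's body presses on something with over 40 N, if the wrist force passes 120 N, or if a joint passes its speed limit or range.

## Working session

There is one attempt and no reset: what is moved stays moved. The work goes in short steps, Python scripts to look and compute and a shell command to move; the robot and the scene stay as the last step left them, time stands still between calls to the robot, and variables do not carry over. Pictures are saved under pics/ and viewed, at most 10 in all, crops included, and the job is handed in when it is done.

```bash
ls; mkdir -p pics
python3 - <<'E'
from rig import env
import cv2,numpy as np
for n in ("scene","side"):
    im,d=env.read_camera(n); cv2.imwrite(f"pics/{n}0.png",im[:,:,::-1]); np.save(f"pics/{n}0.npy",d)
    p=env.camera_params(n); print(n,p)
print(env.observe())
E
```

```text
pics
rig.py
steer.py
  3 rig.py
  5 steer.py
  8 total
scene {'fovy': 50.351932663035925, 'cx': 316.8068800121286, 'cy': 206.21949187782786, 'world_to_cam': array([[ 6.97688410e-01, -7.16075016e-01, -2.16206905e-02,
        -4.34183079e+02],
       [-4.21609395e-01, -3.86009733e-01, -8.20513257e-01,
         3.33265097e+02],
       [ 5.79203246e-01,  5.81578076e-01, -5.71218471e-01,
         7.61569948e+02],
       [ 0.00000000e+00,  0.00000000e+00,  0.00000000e+00,
         1.00000000e+00]])}
side {'fovy': 52.82152247163663, 'cx': 317.34521790580493, 'cy': 198.05619893147596, 'world_to_cam': array([[-9.98502936e-01,  5.46919044e-02, -8.26294072e-04,
         6.04791734e+02],
       [ 2.19311478e-02,  3.86463707e-01, -9.22043832e-01,
         9.53018765e+01],
       [-5.01090004e-02, -9.20681594e-01, -3.87084603e-01,
         1.13263012e+03],
       [ 0.00000000e+00,  0.00000000e+00,  0.00000000e+00,
         1.00000000e+00]])}
{'t': 0.1, 'qpos': array([-2.10078357e-01,  1.58987447e-01,  1.59807446e+00, -1.89730342e-05,
        1.38624582e+00, -2.10087301e-01]), 'joint_velocities': array([ 0.00020923, -0.00158441, -0.0003372 ,  0.00089029, -0.0007616 ,
       -0.00079337]), 'effort': array([ 4.86743174e-04, -3.86501849e+01, -3.22960711e+01,  7.02909334e-02,
        3.38891940e-02, -7.24501376e-06]), 'position': array([5.74431189e+02, 1.06443261e-01, 2.13732554e+02]), 'tcp_rot': array([ 7.07102122e-01,  7.07110920e-01, -4.74408461e-04, -7.14418416e-04]), 'contact_force': array([-0.58026808,  0.5009673 ,  0.32143148]), 'wrist_torque': array([-0.01798272,  0.00963669, -0.03654036]), 'grasp_force': 0.0, 'gripper_width': 91.71782766176658}
```
View pics/scene0.png

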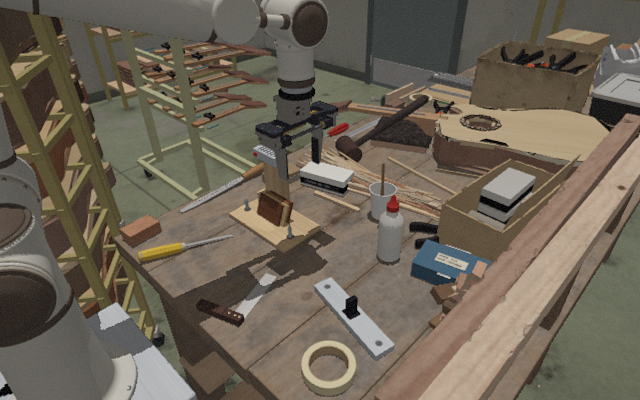

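View pics/side0.png

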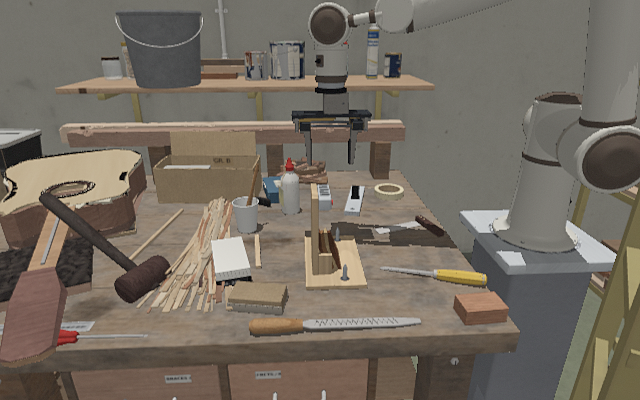

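The scene view shows the rack at about (275,215) with pins at (246,203) and (290,230), the bar at (352,317) and the glue bottle at (390,235). The side view shows the rack at about (335,255). I'll enlarge these.

Run:
```python
import cv2,numpy as np
a=cv2.imread("pics/scene0.png");s=cv2.imread("pics/side0.png")
r=lambda im,x,y,w,h,k:cv2.resize(im[y:y+h,x:x+w],None,fx=k,fy=k,interpolation=cv2.INTER_CUBIC)
A=r(a,225,140,100,110,4);B=r(a,305,270,100,90,4)
C=np.zeros((600,800,3),np.uint8);C[:440,:400]=A;C[:360,400:]=B
C[360:600,400:]=r(s,290,180,100,60*1,4)
cv2.imwrite("pics/c1.png",C)
cv2.imwrite("pics/c2.png",r(s,290,175,120,120,5))
```

View pics/c1.png

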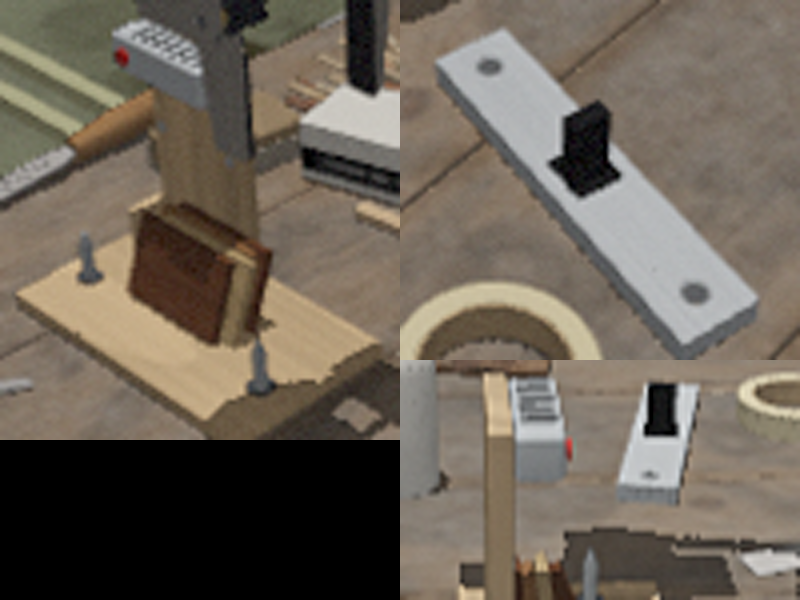

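View pics/c2.png

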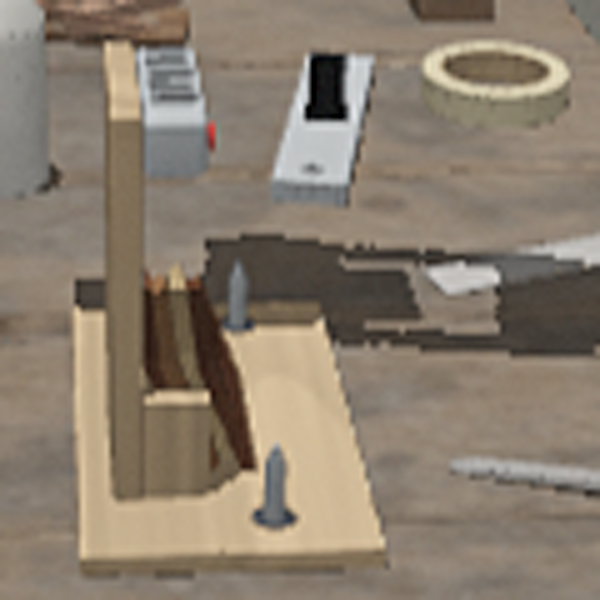

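Crop readings, scene: left pin top is at (246,199), right pin top at (289.7,225.7), base front-left corner at (229.2,213.8), front-right at (277.5,244.5), bar holes at (327.2,286.5) and (378.5,343.2). Side: right pin top is at (337.4,227.6), left pin top at (345,264.6). The outer front blank is dark, and the row leans with ragged ends.

```bash
cat > h.py <<'E'
import numpy as np
from rig import env
from scipy.spatial.transform import Rotation as R
def ray(n,u,v):
    p=env.camera_params(n);M=np.array(p["world_to_cam"]);f=200/np.tan(np.radians(p["fovy"]/2))
    d=M[:3,:3].T@np.array([(u-p["cx"])/f,(v-p["cy"])/f,1]);return -M[:3,:3].T@M[:3,3],d
def onz(n,u,v,z):
    o,d=ray(n,u,v);return o+d*(z-o[2])/d[2]
def proj(n,X):
    p=env.camera_params(n);M=np.array(p["world_to_cam"]);f=200/np.tan(np.radians(p["fovy"]/2))
    c=M[:3,:3]@X+M[:3,3];return np.array([f*c[0]/c[2]+p["cx"],f*c[1]/c[2]+p["cy"]])
def tri(obs):
    A=0;b=0
    for n,u,v in obs:
        o,d=ray(n,u,v);d=d/np.linalg.norm(d);P=np.eye(3)-np.outer(d,d);A=A+P;b=b+P@o
    return np.linalg.solve(A,b)
E
python3 - <<'E'
from h import *
np.set_printoptions(precision=1,suppress=True)
L=tri([("scene",246,199),("side",345,264.6)]);Rr=tri([("scene",289.7,225.7),("side",337.4,227.6)])
print("pins tri",L,Rr)
for n,l,r in(("scene",(246,199),(289.7,225.7)),("side",(345,264.6),(337.4,227.6))):
    a=onz(n,*l,50);b=onz(n,*r,50);d=a-b;print(n,a,b,np.linalg.norm(d),np.degrees(np.arctan2(-d[0],d[1])))
print("base corners FL,FR,BR",onz("scene",229.2,213.8,12),onz("scene",277.5,244.5,12),onz("scene",320,226.8,12))
print("side FL,BL",onz("side",366.6,284.6,12),onz("side",306.6,284.6,12))
a=onz("scene",327.2,286.5,15);b=onz("scene",378.5,343.2,15);d=a-b;print("holes",a,b,(a+b)/2,np.linalg.norm(d),np.degrees(np.arctan2(-d[0],d[1])))
print("hole side",onz("side",352.4,208.4,15),"tabtop",onz("scene",351,296.5,57))
print("glue",onz("scene",389,258,0))
E
```

```text
pins tri [556.6 210.2  45. ] [555.5  30.4  45.6]
scene [553.6 204.   50. ] [553.1  26.2  50. ] 177.79279924763514 -0.14281633784839065
side [556.9 219.   50. ] [555.6  40.2  50. ] 178.7815169478623 -0.41692801946490465
base corners FL,FR,BR [508.2 228.3  12. ] [511.8  29.8  12. ] [636.5   1.7  12. ]
side FL,BL [511.2 242.1  12. ] [642.1 234.8  12. ]
holes [ 488.8 -162.6   15. ] [ 446.7 -336.8   15. ] [ 467.7 -249.7   15. ] 179.18454626229212 -13.608468507068016
hole side [ 488.6 -155.7   15. ] tabtop [ 471.4 -245.2   57. ]
glue [ 671.9 -197.2    0. ]
```

```bash
cat >> h.py <<'E'
def T():
    s=env.observe();return np.array(s["position"]),R.from_quat(s["tcp_rot"])
def goal(P,Rg):
    "shift and turn in tool axes from measured pose to goal"
    p,r=T();print("d",np.round(r.inv().apply(np.array(P)-p),1),"rot",np.round((r.inv()*Rg).as_rotvec(),3))
def lean(deg,yaw=0,sx=1):
    a=np.radians(deg);z=np.array([np.sin(a),0,-np.cos(a)]);y=np.array([0,-sx,0.]);x=np.cross(y,z)
    return R.from_euler('z',yaw,degrees=True)*R.from_matrix(np.c_[x,y,z])
E
python3 - <<'E'
from h import *
import cv2
np.set_printoptions(precision=2,suppress=True)
p,r=T();M=np.array(env.camera_params("wrist")["world_to_cam"]);C=-M[:3,:3].T@M[:3,3]
print("cam in tool",r.inv().apply(C-p),"axis",r.inv().apply(M[2,:3]),"right",r.inv().apply(M[0,:3]))
im,d=env.read_camera("wrist");cv2.imwrite("pics/w0.png",im[:,:,::-1]);print(env.camera_params("wrist")["fovy"])
for sx in(1,-1):goal([470,100,230],lean(28,0,sx))
E
```

```text
cam in tool [  69.53   -0.18 -169.93] axis [-0.25 -0.    0.97] right [-0.  1.  0.]
69.54034878894292
d [  99.9 -104.5  -16. ] rot [-0.38  0.38  1.54]
d [  99.9 -104.5  -16. ] rot [-0.38 -0.38 -1.54]
```

View pics/w0.png

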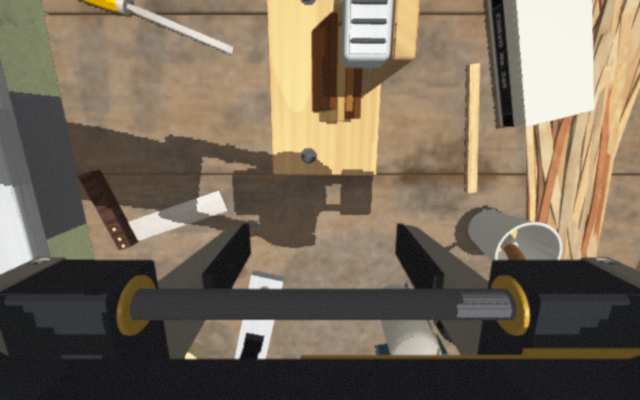

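Wrist view: the right pin top is at about (308,155), the base's right edge at row 175, and the hood at (367,30). The camera sits on the tool's +x side, so I'll turn it to the open front.

Units first: shifts go in units of 25 mm. So 110 mm is 4.4, -104 mm is -4.16.

```bash
echo '[{"trans":[4.4, -4.16, -1.44], "r":[-0.38, -0.38, -1.54]}, {"trans":[4.4, -4.16, -1.44], "r":[-0.38, -0.38, -1.54]}, {"trans":[4.4, -4.16, -1.44], "r":[-0.38, -0.38, -1.54]}, {"trans":[4.4, -4.16, -1.44], "r":[-0.38, -0.38, -1.54]}, {"trans":[4.4, -4.16, -1.44], "r":[-0.38, -0.38, -1.54]}, {"trans":[4.4, -4.16, -1.44], "r":[-0.38, -0.38, -1.54]}, {"trans":[4.4, -4.16, -1.44], "r":[-0.38, -0.38, -1.54]}, {"trans":[4.4, -4.16, -1.44], "r":[-0.38, -0.38, -1.54]}]' | python3 steer.py 40; python3 -c "
from h import *
goal([470,110,250],lean(28,0,-1));print(env.observe()['qpos'])"
```

```text
t: 0.82
position: [470.6, 110.5, 250.5]
tcp_rot: [0.297, 0.942, -0.0, 0.159]
contact_force: [-0.6, 0.9, 0.1]
gripper_width: 41.2
grasp_force: 0.0
d [ 0.3 -0.8  0.3] rot [-0.146 -0.15  -0.586]
[ 0.05569382 -0.34093475  2.02324732 -0.12127608  1.16244729 -0.8721847 ]
```

```bash
echo '[{"r":[-0.15, -0.15, -0.59]}, {"r":[-0.15, -0.15, -0.59]}, {"r":[-0.15, -0.15, -0.59]}, {"r":[-0.15, -0.15, -0.59]}, {"r":[-0.15, -0.15, -0.59]}, {"r":[-0.15, -0.15, -0.59]}, {"r":[-0.15, -0.15, -0.59]}]' | python3 steer.py
python3 - <<'E'
from h import *
import cv2
goal([470,110,250],lean(28,0,-1))
im,d=env.read_camera("wrist");cv2.imwrite("pics/w1.png",im[:,:,::-1]);np.save("pics/w1.npy",d)
np.savez("pics/w1c.npz",**env.camera_params("wrist"))
E
```

```text
t: 1.4
position: [470.6, 109.6, 250.3]
tcp_rot: [0.004, 0.97, 0.001, 0.241]
contact_force: [-0.2, -0.1, -0.4]
gripper_width: 39.8
grasp_force: 0.0
d [0.7 0.4 0. ] rot [ 0.001 -0.001 -0.008]
```

View pics/w1.png

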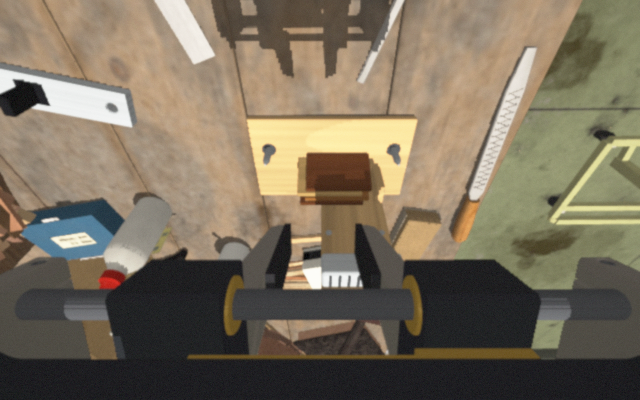

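Wrist view: base front corners are at (247,115) and (417,115), pins near (268,150) and (396,150), and the row is at (337,170–200). I'll enlarge it.

Run:
```python
import cv2
a=cv2.imread("pics/w1.png")
cv2.imwrite("pics/c3.png",cv2.resize(a[105:215,240:425],None,fx=4.3,fy=4.3,interpolation=cv2.INTER_CUBIC))
```

```text
(no output)
```

View pics/c3.png

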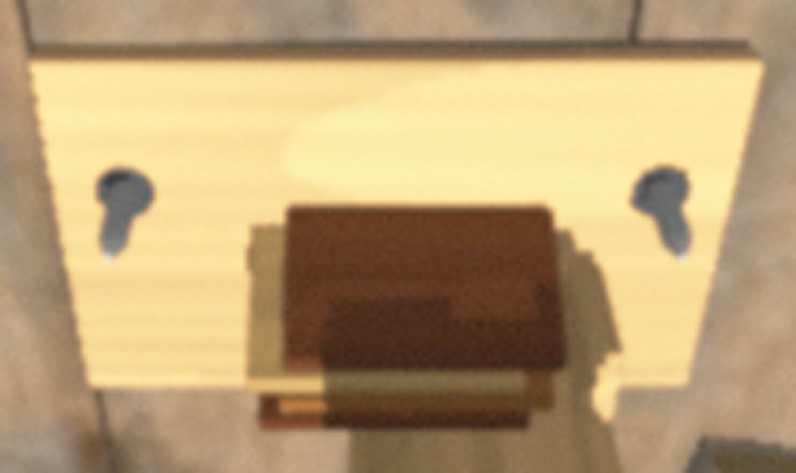

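Crop (4.3×, offset 240,105): pin tips are at (109,257) and (684,257), flanges at (124,190) and (661,190), base corners at (30,62), (762,62), (90,387) and (688,387), and the front blank's foot runs (288,207)–(551,207).

```bash
cat >> h.py <<'E'
def fz(c,u,v,z):
    M=np.array(c["world_to_cam"]);f=200/np.tan(np.radians(float(c["fovy"])/2))
    d=M[:3,:3].T@np.array([(u-c["cx"])/f,(v-c["cy"])/f,1]);o=-M[:3,:3].T@M[:3,3];return o+d*(z-o[2])/d[2]
E
python3 - <<'E'
from h import *
np.set_printoptions(precision=1,suppress=True)
c=np.load("pics/w1c.npz")
for n,u,v,z in [("ptR",109,254,50),("ptL",684,254,50),("flR",124,190,12),("flL",661,190,12),("FR",30,62,12),("FL",762,62,12),("BR",90,387,12),("BL",688,387,12),("fb0",288,207,12),("fb1",551,207,12),("ft0",283,367,68),("ft1",565,367,68)]:
    print(n,fz(c,(u+.5)/4.3-.5+240,(v+.5)/4.3-.5+105,z))
E
```

```text
ptR [554.5  32.8  50. ]
ptL [556.  212.5  50. ]
flR [555.2  32.2  12. ]
flL [556.8 212.5  12. ]
FR [508.7   9.2  12. ]
FL [510.5 236.5  12. ]
BR [643.1   7.6  12. ]
BL [645.2 236.9  12. ]
fb0 [562.4  86.9  12. ]
fb1 [563.2 176.2  12. ]
ft0 [585.9  86.4  68. ]
ft1 [586.8 176.3  68. ]
```

```bash
python3 -c "
from h import *
goal([530,131,20],lean(28,-.5,-1))"
```

```text
d [ 56.1  20.5 231.4] rot [ 0.005 -0.001  0.   ]
```

Scaled: 6 mm is 0.24, 231 mm is 9.24.

```bash
echo '[{"trans":[0.36, 0.12, 1.48], "r":[0.005, 0, 0]}, {"trans":[0.72, 0.24, 2.96], "r":[0.005, 0, 0]}, {"trans":[1.08, 0.4, 4.44], "r":[0.005, 0, 0]}, {"trans":[1.4, 0.52, 5.8], "r":[0.005, 0, 0]}, {"trans":[1.68, 0.64, 7], "r":[0.005, 0, 0]}, {"trans":[1.96, 0.72, 8.08], "r":[0.005, 0, 0]}, {"trans":[2.16, 0.8, 8.88], "r":[0.005, 0, 0]}, {"trans":[2.24, 0.82, 9.24], "r":[0.005, 0, 0]}]' | python3 steer.py 40; python3 -c "
from h import *
goal([530,131,20],lean(28,-.5,-1));goal([552,131,20],lean(28,-.5,-1));goal([575,131,20],lean(28,-.5,-1))"
```

```text
t: 2.12
position: [528.4, 131.7, 16.4]
tcp_rot: [0.003, 0.971, -0.001, 0.239]
contact_force: [-2.6, -0.9, 5.2]
gripper_width: 39.6
grasp_force: 2.9
d [-3.1 -0.7 -2.4] rot [ 0.001 -0.006  0.002]
d [-22.6  -0.6   7.8] rot [ 0.001 -0.006  0.002]
d [-42.9  -0.4  18.5] rot [ 0.001 -0.006  0.002]
```

```bash
echo '[{"trans":[-0.12, 0, -0.12]}, {"trans":[-0.36, 0, 0]}, {"trans":[-0.64, 0, 0.16]}, {"trans":[-0.904, -0.024, 0.3]}, {"trans":[-0.904, -0.024, 0.3]}]' | python3 steer.py; python3 -c "
from h import *
goal([552,131,20],lean(28,-.5,-1));goal([573,131,20],lean(28,-.5,-1))"
```

```text
t: 2.53
position: [556.5, 130.3, 26.6]
tcp_rot: [0.002, 0.97, -0.001, 0.244]
contact_force: [-0.4, 0.1, -0.2]
gripper_width: 40.0
grasp_force: 0.0
d [7.1 0.7 3.6] rot [0.001 0.004 0.004]
d [-11.4   0.8  13.6] rot [0.001 0.004 0.004]
```

Scaled: -8 mm is -0.32, 8 mm is 0.32.

```bash
echo '[{"trans":[0.12, 0, 0.22]}, {"trans":[-0.04, 0, 0.32]}, {"trans":[-0.2, 0.02, 0.4]}, {"trans":[-0.32, 0.028, 0.464]}, {"trans":[-0.44, 0.032, 0.528]}, {"trans":[-0.44, 0.032, 0.528]}, {"trans":[-0.44, 0.032, 0.528]}]' | python3 steer.py; python3 -c "
from h import *
goal([573,131,20],lean(28,-.5,-1))"
```

```text
t: 3.12
position: [569.8, 131.2, 18.1]
tcp_rot: [0.002, 0.97, -0.001, 0.242]
contact_force: [0.3, 0.3, -0.2]
gripper_width: 40.1
grasp_force: 0.1
d [-3.8 -0.2 -0.2] rot [0.001 0.    0.005]
```

```bash
echo '[{"trans":[-0.1, 0, 0.02]}, {"trans":[-0.16, 0, 0.04]}, {"trans":[-0.22, 0, 0.064]}, {"trans":[-0.26, 0, 0.08]}, {"trans":[-0.26, 0, 0.08]}]' | python3 steer.py; python3 -c "
from h import *
p,r=T();o=R.from_euler('z',-.5,degrees=True);print(o.inv().apply(p-[613.5,122,0]))"
```

```text
t: 3.53
position: [574.5, 131.2, 18.2]
tcp_rot: [0.002, 0.971, -0.001, 0.24]
contact_force: [-7.6, 0.2, 4.6]
gripper_width: 40.3
grasp_force: 4.1
[-39.11827079   8.90238087  18.21457734]
```

```bash
echo '[{"trans":[-0.08, 0, 0.028]}, {"trans":[-0.12, 0, 0.04]}, {"trans":[-0.12, 0, 0.04]}, {"trans":[-0.12, 0, 0.04]}]' | python3 steer.py
python3 - <<'E'
from h import *
import cv2
im,d=env.read_camera("wrist");im2,_=env.read_camera("side")
A=cv2.resize(im[80:330,200:470],None,fx=1.5,fy=1.5);B=cv2.resize(im2[175:295,290:380],(390,520),interpolation=cv2.INTER_CUBIC)
C=np.zeros((520,800,3),np.uint8);C[:375,:405]=A;C[:,410:]=B
cv2.imwrite("pics/c4.png",C[:,:,::-1])
E
```

```text
t: 3.87
position: [574.8, 131.3, 17.1]
tcp_rot: [0.002, 0.971, -0.001, 0.237]
contact_force: [-17.2, -1.0, 11.1]
gripper_width: 39.8
grasp_force: 8.6
```

View pics/c4.png

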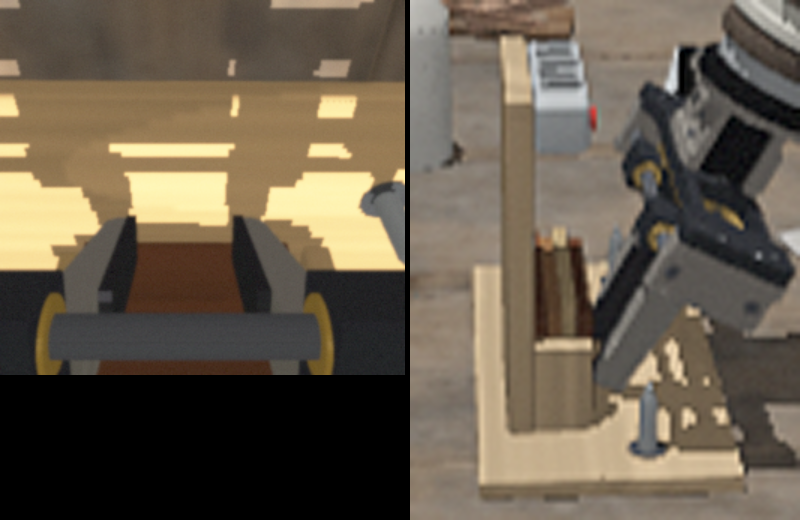

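The row is upright and tight against the wall. I'll back off, then work out the pose for pushing the right ends: tool yawed 90° and leaning right, so that both fingertips span all four ends.

Scaled: 35 mm is 1.4, 26 mm is 1.04.

```bash
echo '[{"trans":[0.2, 0, -0.108]}, {"trans":[0.48, 0, -0.26]}, {"trans":[1.04, 0, -0.56]}, {"trans":[1.4, 0, -0.76]}, {"trans":[0.72, 0, -2.08]}, {"trans":[0, 0, -3.44]}, {"trans":[-0.76, 0, -4.84]}, {"trans":[-1.48, 0, -6.24]}]' | python3 steer.py 6; python3 -c "
from h import *
o=R.from_euler('z',-.5,degrees=True);P=o.apply([-16,-75,0])+[613.5,122,250];print(P)
goal(P,lean(35,89.5,1))"
```

```text
t: 4.63
position: [538.5, 131.5, 177.2]
tcp_rot: [0.002, 0.97, -0.001, 0.243]
contact_force: [0.7, 1.0, -0.8]
gripper_width: 6.0
grasp_force: 0.0
[596.84611907  47.14248034 250.        ]
d [-86.  -84.2 -36.5] rot [-0.1    0.856  1.639]
```

Scaled: -84 mm is -3.36, -64 mm is -2.56.

```bash
echo '[{"trans":[-1.36, -1.6, -2.56], "r":[-0.1, 0.856, 1.639]}, {"trans":[-1.36, -3.36, -2.56], "r":[-0.1, 0.856, 1.639]}, {"trans":[-1.36, -3.36, -2.56], "r":[-0.1, 0.856, 1.639]}, {"trans":[-3.44, -3.36, -1.44], "r":[-0.1, 0.856, 1.639]}, {"trans":[-3.44, -3.36, -1.44], "r":[-0.1, 0.856, 1.639]}, {"trans":[-3.44, -3.36, -1.44], "r":[-0.1, 0.856, 1.639]}, {"trans":[-3.44, -3.36, -1.44], "r":[-0.1, 0.856, 1.639]}, {"trans":[-3.44, -3.36, -1.44], "r":[-0.1, 0.856, 1.639]}]' | python3 steer.py;  python3 -c "
from h import *
goal([596.8,47,250],lean(35,89.5,1));print(env.observe()['qpos'])"
```

```text
t: 5.3
position: [598.1, 47.1, 247.6]
tcp_rot: [0.407, 0.904, 0.127, -0.001]
contact_force: [0.7, -0.1, 0.0]
gripper_width: 6.0
grasp_force: 0.0
d [ 1.1 -0.5 -2.5] rot [-0.046  0.394  0.754]
[-0.26185896  0.12085147  1.59376312  0.25641757  1.39386278 -1.0275073 ]
```

```bash
echo '[{"trans":[0.04, 0, -0.08], "r":[-0.046, 0.394, 0.754]}, {"trans":[0.04, 0, -0.08], "r":[-0.046, 0.394, 0.754]}, {"trans":[0.04, 0, -0.08], "r":[-0.046, 0.394, 0.754]}, {"trans":[0.04, 0, -0.08], "r":[-0.046, 0.394, 0.754]}, {"trans":[0.04, 0, -0.08], "r":[-0.046, 0.394, 0.754]}, {"trans":[0.04, 0, -0.08], "r":[-0.046, 0.394, 0.754]}, {"trans":[0.04, 0, -0.08], "r":[-0.046, 0.394, 0.754]}, {"trans":[0.04, 0, -0.08], "r":[-0.046, 0.394, 0.754]}]' | python3 steer.py;  python3 - <<'E'
from h import *
import cv2
goal([596.8,47,250],lean(35,89.5,1));print(env.observe()['qpos'])
goal([596.8,47,21],lean(35,89.5,1))
im,d=env.read_camera("wrist");im2,_=env.read_camera("scene")
np.savez("pics/w2c.npz",**env.camera_params("wrist"))
C=np.zeros((600,800,3),np.uint8);C[:400,:640]=im;C[400:,:]=cv2.resize(im2[140:240,50:450],(800,200));
cv2.imwrite("pics/c5.png",C[:,:,::-1])
E
```

```text
t: 5.97
position: [596.3, 46.1, 247.7]
tcp_rot: [0.678, 0.671, 0.212, -0.212]
contact_force: [0.5, -0.1, -0.9]
gripper_width: 5.9
grasp_force: 0.0
d [ 2.   0.5 -1.4] rot [-0.001  0.001 -0.001]
[-0.42576487  0.26866578  1.51850994  0.55085818  1.62254782 -0.46341392]
d [-129.     0.9  186.4] rot [-0.001  0.001 -0.001]
```

View pics/c5.png

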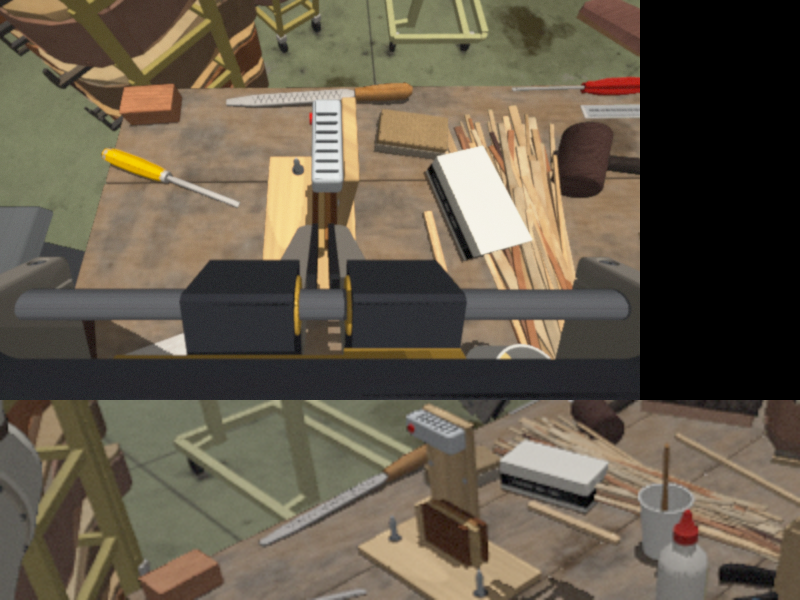

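The fingers are in line with the row and clear of the rack. The cup at wrist (525,350) is close to the descent, so I'll check where it stands.

```bash
python3 -c "
from h import *
print(onz('scene',382,218,0),onz('scene',370,188,90),onz('scene',395,188,90),onz('scene',380,222,0))"
```

```text
[791.75371149 -85.37045859   0.        ] [776.1150102  -50.23445758  90.        ] [820.52817294 -99.0385996   90.        ] [773.44759641 -92.46773696   0.        ]
```

```bash
echo '[{"trans":[-0.96, 0, 1.36]}, {"trans":[-1.92, 0, 2.76]}, {"trans":[-2.88, 0, 4.16]}, {"trans":[-3.68, 0, 5.32]}, {"trans":[-4.32, 0, 6.24]}, {"trans":[-4.76, 0.04, 6.88]}, {"trans":[-5.04, 0.04, 7.24]}, {"trans":[-5.08, 0.04, 7.34]}]' | python3 steer.py;python3 -c "
from h import *
goal([596.8,47,20],lean(35,89.5,1))"
```

```text
t: 6.73
position: [596.8, 49.0, 24.5]
tcp_rot: [0.675, 0.674, 0.212, -0.212]
contact_force: [-0.8, 0.1, 0.1]
gripper_width: 6.1
grasp_force: 0.0
d [-4.2 -0.   2.6] rot [-0.004  0.003  0.006]
```

```bash
echo '[{}, {}]' | python3 steer.py;python3 -c "
from h import *
goal([596.8,47,20],lean(35,89.5,1));goal([596.9,70,20],lean(35,89.5,1));goal([597.1,86,20],lean(35,89.5,1))"
```

```text
t: 6.9
position: [599.0, 48.0, 27.6]
tcp_rot: [0.675, 0.674, 0.213, -0.21]
contact_force: [-0.6, -0.0, -0.3]
gripper_width: 6.0
grasp_force: 0.0
d [-5.2 -2.2  5.7] rot [0.    0.004 0.007]
d [13.7 -2.2 18.8] rot [0.    0.004 0.007]
d [26.8 -2.  27.9] rot [0.    0.004 0.007]
```

Scaled: 21 mm is 0.84, 10 mm is 0.4.

```bash
echo '[{"trans":[-0.16, -0.08, 0.24]}, {"trans":[0.08, -0.08, 0.4]}, {"trans":[0.36, -0.08, 0.6]}, {"trans":[0.52, -0.08, 0.72]}, {"trans":[0.64, -0.08, 0.8]}, {"trans":[0.76, -0.08, 0.88]}, {"trans":[0.84, -0.08, 0.96]}, {"trans":[0.84, -0.08, 0.96]}]' | python3 steer.py;python3 -c "
from h import *
goal([597.1,86,20],lean(35,89.5,1))"
```

```text
t: 7.57
position: [595.8, 79.8, 18.3]
tcp_rot: [0.676, 0.674, 0.213, -0.211]
contact_force: [-0.5, 0.7, -0.1]
gripper_width: 5.8
grasp_force: 0.0
d [6.1 1.3 2.2] rot [-0.002  0.002  0.005]
```

Scaled: 6.6 mm is 0.264, 4 mm is 0.16.

```bash
echo '[{"trans":[0.1, 0.02, 0.02]}, {"trans":[0.16, 0.04, 0.06]}, {"trans":[0.22, 0.04, 0.088]}, {"trans":[0.264, 0.04, 0.112]}, {"trans":[0.264, 0.04, 0.112]}]' | python3 steer.py;python3 -c "
from h import *
goal([597.1,86,20],lean(35,89.5,1))"
```

```text
t: 7.98
position: [596.9, 85.8, 19.6]
tcp_rot: [0.676, 0.674, 0.212, -0.211]
contact_force: [0.1, -3.0, 0.5]
gripper_width: 6.0
grasp_force: 1.5
d [ 0.4  0.2 -0.2] rot [-0.002  0.004  0.005]
```

Contact is beginning exactly at the expected place (y≈86). Pressing slightly more, then a look.

Scaled: 2.5 mm is 0.1, 2 mm is 0.08.

```bash
echo '[{"trans":[0.04, 0, 0.028]}, {"trans":[0.08, 0, 0.056]}, {"trans":[0.1, 0, 0.068]}, {"trans":[0.1, 0, 0.068]}]' | python3 steer.py
python3 - <<'E'
from h import *
import cv2
im,d=env.read_camera("wrist");im2,_=env.read_camera("scene")
A=cv2.resize(im[130:330,220:440],(440,400));B=cv2.resize(im2[165:245,230:320],(358,318),interpolation=cv2.INTER_CUBIC)
C=np.zeros((400,800,3),np.uint8);C[:,:440]=A;C[:318,442:]=B
cv2.imwrite("pics/c6.png",C[:,:,::-1])
E
```

```text
t: 8.32
position: [597.1, 86.4, 19.5]
tcp_rot: [0.676, 0.674, 0.211, -0.209]
contact_force: [-3.6, -11.6, 1.7]
gripper_width: 5.6
grasp_force: 6.2
```

View pics/c6.png

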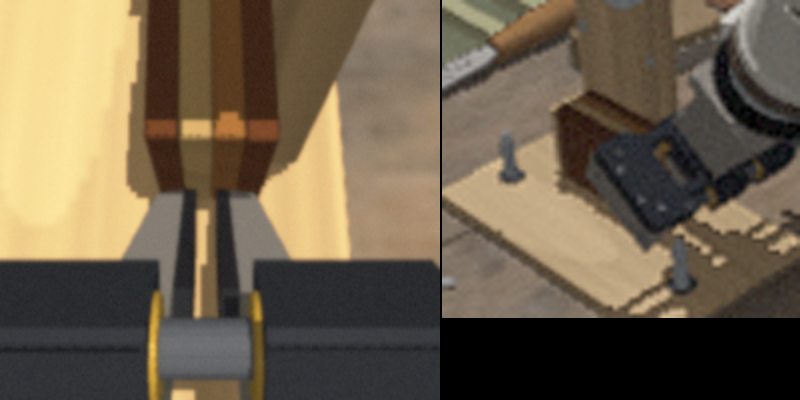

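All four right ends are flush and the row is tight and upright. That was my last picture, so from here I measure by code. Next I retract and go to the bar.

Units first: shifts go in units of 25 mm. So -3 mm is -0.12, -184 mm is -7.36.

```bash
echo '[{"trans":[-0.12, 0, -0.08]}, {"trans":[-0.48, 0, -0.32]}, {"trans":[-1.12, 0, -0.76]}, {"trans":[-0.2, 0, -2.04]}, {"trans":[0.72, 0, -3.4]}, {"trans":[1.64, 0, -4.72]}, {"trans":[2.56, 0, -6.04]}, {"trans":[3.48, 0, -7.36]}]' | python3 steer.py 40;python3 -c "
from h import *
goal([430,-240,240],lean(28,-13.6,-1))"
```

```text
t: 9.08
position: [596.1, 55.5, 222.5]
tcp_rot: [0.676, 0.673, 0.213, -0.211]
contact_force: [-0.2, 0.2, -0.7]
gripper_width: 39.5
grasp_force: 0.0
d [-232.8 -164.9 -183.9] rot [ 0.085 -0.922 -1.395]
```

Scaled: -55 mm is -2.2, -207 mm is -8.28.

```bash
echo '[{"trans":[-1.04, -0.72, -0.8], "r":[0.085, -0.922, -1.395]}, {"trans":[-2.08, -1.48, -1.64], "r":[0.085, -0.922, -1.395]}, {"trans":[-3.12, -2.2, -2.44], "r":[0.085, -0.922, -1.395]}, {"trans":[-4.16, -2.92, -3.28], "r":[0.085, -0.922, -1.395]}, {"trans":[-5.2, -3.68, -4.08], "r":[0.085, -0.922, -1.395]}, {"trans":[-6.24, -4.4, -4.88], "r":[0.085, -0.922, -1.395]}, {"trans":[-7.28, -5.12, -5.72], "r":[0.085, -0.922, -1.395]}, {"trans":[-8.28, -5.84, -6.52], "r":[0.085, -0.922, -1.395]}]' | python3 steer.py;python3 -c "
from h import *
goal([430,-240,240],lean(28,-13.6,-1));print(env.observe()['qpos'])"
```

```text
t: 9.75
position: [448.7, -208.2, 236.3]
tcp_rot: [0.372, 0.923, 0.075, 0.063]
contact_force: [1.4, -1.2, 0.5]
gripper_width: 39.8
grasp_force: 0.0
d [ -9.  -34.6  -9.7] rot [ 0.033 -0.368 -0.556]
[-0.80745565 -0.16119632  1.88529773  0.19248744  1.36780953 -1.64523125]
```

Scaled: -34 mm is -1.36, -10 mm is -0.4.

```bash
echo '[{"trans":[-0.36, -1.36, -0.4], "r":[0.033, -0.368, -0.556]}, {"trans":[-0.36, -1.36, -0.4], "r":[0.033, -0.368, -0.556]}, {"trans":[-0.36, -1.36, -0.4], "r":[0.033, -0.368, -0.556]}, {"trans":[-0.36, -1.36, -0.4], "r":[0.033, -0.368, -0.556]}, {"trans":[-0.36, -1.36, -0.4], "r":[0.033, -0.368, -0.556]}, {"trans":[-0.36, -1.36, -0.4], "r":[0.033, -0.368, -0.556]}, {"trans":[-0.36, -1.36, -0.4], "r":[0.033, -0.368, -0.556]}, {"trans":[-0.36, -1.36, -0.4], "r":[0.033, -0.368, -0.556]}]' | python3 steer.py;cat >> h.py <<'E'
def cloud(n):
    c=env.camera_params(n);im,d=env.read_camera(n);M=np.array(c["world_to_cam"]);f=200/np.tan(np.radians(c["fovy"]/2))
    v,u=np.mgrid[0:400,0:640];P=np.stack([(u-c["cx"])/f*d,(v-c["cy"])/f*d,d],-1)
    W=(P-M[:3,3])@M[:3,:3];W[d<=0]=np.nan;return im,W
E
python3 - <<'E'
from h import *
import cv2
np.set_printoptions(precision=1,suppress=True)
goal([430,-240,240],lean(28,-13.6,-1))
im,W=cloud("wrist");np.save("pics/w3.npy",W);cv2.imwrite("pics/w3.png",im[:,:,::-1])
z=W[...,2];near=(abs(W[...,0]-468)<90)&(abs(W[...,1]+247)<140)
print("table z",np.nanmedian(z[near&(z<8)]))
top=(near&(z>9)&(z<22)).astype(np.uint8);top=cv2.morphologyEx(top,cv2.MORPH_OPEN,np.ones((3,3)))
n,l,st,_=cv2.connectedComponentsWithStats(top)
for i in range(1,n):
    if st[i,4]>150:
        Q=W[l==i];print(st[i],np.median(Q[:,2]),cv2.minAreaRect(Q[:,:2].astype(np.float32)))
tb=near&(z>48)&(z<65);Q=W[tb];print("tab",len(Q),np.median(Q,0),Q.min(0),Q.max(0)); print(cv2.minAreaRect(Q[:,:2].astype(np.float32)))
E
```

```text
t: 10.42
position: [430.7, -238.3, 239.9]
tcp_rot: [0.119, 0.963, -0.027, 0.239]
contact_force: [0.1, 0.4, 0.1]
gripper_width: 40.2
grasp_force: 0.0
d [ 0.2 -1.9 -0.3] rot [ 0. -0. -0.]
table z -0.46580613755803557
[ 234  105  176   36 5421] 14.557121816764703 ((468.1912841796875, -248.08541870117188), (220.34979248046875, 47.48414611816406), 76.56412506103516)
tab 204 [ 465.5 -247.5   56.2] [ 455.4 -256.    48.2] [ 480.3 -240.2   58.9]
((467.8207702636719, -248.04949951171875), (10.982632637023926, 24.056364059448242), 75.43504333496094)
```

```bash
python3 -c "
from h import *
goal([476.7,-250.1,60],lean(28,-13.4,-1));goal([476.7,-250.1,27],lean(28,-13.4,-1))"
```

```text
d [ 42.3  -1.  181.3] rot [-0.001 -0.003 -0.01 ]
d [ 57.7  -1.1 210.5] rot [-0.001 -0.003 -0.01 ]
```

Scaled: 202 mm is 8.08, 192 mm is 7.68.

```bash
echo '[{"trans":[0.36, 0, 1.52]}, {"trans":[0.72, 0, 3.04]}, {"trans":[1.08, 0, 4.48]}, {"trans":[1.36, -0.04, 5.76], "r":[0, 0, -0.01]}, {"trans":[1.68, -0.04, 6.88], "r":[0, 0, -0.01]}, {"trans":[1.96, -0.04, 7.68], "r":[0, 0, -0.01]}, {"trans":[2.16, -0.04, 8.08], "r":[0, 0, -0.01]}, {"trans":[2.16, -0.04, 8.08], "r":[0, 0, -0.01]}]' | python3 steer.py 40;python3 -c "
from h import *
goal([476.7,-250.1,27],lean(28,-13.4,-1))"
```

```text
t: 11.13
position: [475.2, -247.9, 32.5]
tcp_rot: [0.113, 0.965, -0.026, 0.236]
contact_force: [-0.1, -0.1, 0.5]
gripper_width: 39.8
grasp_force: 0.0
d [ 0.8 -1.8  5.8] rot [ 0.003 -0.009 -0.001]
```

```bash
echo '[{}, {}, {}]' | python3 steer.py;python3 -c "
from h import *
goal([476.7,-250.1,27],lean(28,-13.4,-1))"
```

```text
t: 11.38
position: [477.0, -250.8, 37.5]
tcp_rot: [0.113, 0.964, -0.03, 0.24]
contact_force: [-0.6, 0.4, -0.6]
gripper_width: 40.0
grasp_force: 0.0
d [5.3 0.6 9.1] rot [-0.002 -0.001  0.002]
```

Scaled: 9 mm is 0.36, 5 mm is 0.2.

```bash
echo '[{"trans":[0.1, 0.024, 0.18]}, {"trans":[0.2, 0.024, 0.36]}, {"trans":[0.2, 0.024, 0.36]}, {"trans":[0.2, 0.024, 0.36]}]' | python3 steer.py && echo '[{}, {}, {}, {}, {}, {}]' | python3 steer.py 8 45;python3 -c "
from h import *
goal([476.7,-250.1,27],lean(28,-13.4,-1))"
```

```text
t: 11.72
position: [475.7, -248.8, 25.2]
tcp_rot: [0.113, 0.964, -0.028, 0.238]
contact_force: [-0.6, -0.5, 0.1]
gripper_width: 39.9
grasp_force: 0.0
t: 12.22
position: [476.0, -249.3, 25.7]
tcp_rot: [0.113, 0.964, -0.029, 0.239]
contact_force: [-0.9, -0.1, 0.8]
gripper_width: 11.7
grasp_force: 45.0
d [-1.3 -0.7 -0.7] rot [-0.001 -0.003  0.001]
```

Scaled: -26 mm is -1.04, -9 mm is -0.36.

```bash
echo '[{"trans":[-0.2, 0, -0.36]}, {"trans":[-0.56, 0, -1.04]}, {"trans":[-1.12, 0, -2.12]}, {"trans":[-1.68, 0, -3.16]}, {"trans":[-2.08, 0, -3.88]}, {"trans":[-2.08, 0, -3.88]}, {"trans":[-2.08, 0, -3.88]}]' | python3 steer.py
cat > bar.py <<'E'
from h import *
import cv2,sys
np.set_printoptions(precision=3,suppress=True)
im,W=cloud("wrist");p,r=T()
L=r.inv().apply((W-p).reshape(-1,3)).reshape(W.shape)   # in tool axes
# bar top plane expected in leaned frame: candidate points by RANSAC-free: height about tcp-11 in z
z=W[...,2]-p[2];q=(np.linalg.norm(W[...,:2]-p[:2],axis=-1)<125)&(abs(z+11)<9)
n,l,st,_=cv2.connectedComponentsWithStats(cv2.morphologyEx(q.astype(np.uint8),cv2.MORPH_OPEN,np.ones((3,3))))
k=1+np.argmax(st[1:,4]);Q=W[l==k]
c=Q.mean(0)
for _ in range(4):
    A=np.c_[Q[:,:2]-c[:2],np.ones(len(Q))];s=np.linalg.lstsq(A,Q[:,2],rcond=None)[0];Q=Q[abs(A@s-Q[:,2])<2.5]
(cx,cy),(w,h),a=cv2.minAreaRect(Q[:,:2].astype(np.float32));a=a if w>h else a+90;yaw=(a-90+90)%180-90
ex=R.from_euler('z',yaw,degrees=True).apply([[1,0,0],[0,1,0]])
print(len(Q),"top centre",np.array([cx,cy]),"size",w,h,"yaw",yaw,"topz",s[2]+s[:2]@(np.array([cx,cy])-c[:2]),"slope x,y",ex[:,:2]@s[:2],"tcp",p)
E
python3 bar.py
```

```text
t: 12.8
position: [476.7, -249.1, 135.6]
tcp_rot: [0.112, 0.964, -0.029, 0.239]
contact_force: [-0.8, -0.8, -4.3]
gripper_width: 11.6
grasp_force: 45.0
15373 top centre [ 469.239 -247.39 ] size 221.25949096679688 48.35714340209961 yaw -13.294174194335938 topz 124.43552157399928 slope x,y [ 0.011 -0.003] tcp [ 475.818 -248.119  133.711]
```

```bash
python3 -c "
from h import *
goal([562,123.3,135],lean(28,-.5,-1));print(T()[0])"
```

```text
d [  1.  381.3  -2. ] rot [-0.105 -0.006 -0.198]
[ 475.81800911 -248.11891266  133.71059859]
```

```bash
echo '[{"trans":[0, 0.4, 0], "r":[-0.02, 0, -0.04]}, {"trans":[0, 1.2, 0], "r":[-0.04, 0, -0.07]}, {"trans":[0, 2.24, 0], "r":[-0.06, -0.003, -0.11]}, {"trans":[0, 3.36, 0], "r":[-0.08, -0.004, -0.15]}, {"trans":[0, 4.48, -0.04], "r":[-0.105, -0.006, -0.198]}, {"trans":[0, 5.6, -0.04], "r":[-0.105, -0.006, -0.198]}, {"trans":[0, 6.64, -0.04], "r":[-0.105, -0.006, -0.198]}, {"trans":[0, 7.4, -0.04], "r":[-0.105, -0.006, -0.198]}]' | python3 steer.py;python3 -c "
from h import *
goal([562,123.3,135],lean(28,-.5,-1))"
```

```text
t: 13.52
position: [517.0, -66.0, 132.4]
tcp_rot: [0.004, 0.971, -0.0, 0.24]
contact_force: [1.0, -0.3, -3.7]
gripper_width: 11.6
grasp_force: 45.0
d [-39.6 189.7  18.3] rot [ 0.002 -0.003 -0.   ]
```

Scaled: 188 mm is 7.52, 180 mm is 7.2.

```bash
echo '[{"trans":[-0.12, 0.48, 0.04]}, {"trans":[-0.36, 1.6, 0.16]}, {"trans":[-0.6, 2.8, 0.28]}, {"trans":[-0.84, 4, 0.4]}, {"trans":[-1.12, 5.2, 0.52]}, {"trans":[-1.36, 6.4, 0.64]}, {"trans":[-1.52, 7.2, 0.72]}, {"trans":[-1.56, 7.52, 0.72]}]' | python3 steer.py; echo '[{}, {}, {}]' | python3 steer.py;python3 bar.py; python3 -c "
from h import *
goal([562,123.3,135],lean(28,-.5,-1))"
```

```text
t: 14.18
position: [561.4, 121.5, 134.3]
tcp_rot: [0.003, 0.971, -0.001, 0.24]
contact_force: [-0.4, -0.5, -3.1]
gripper_width: 11.7
grasp_force: 45.0
t: 14.43
position: [562.3, 118.0, 136.3]
tcp_rot: [0.004, 0.97, -0.002, 0.241]
contact_force: [0.8, -0.8, -3.5]
gripper_width: 11.4
grasp_force: 45.0
16182 top centre [554.65 117.77] size 221.9151153564453 48.29671859741211 yaw -0.6084442138671875 topz 125.12151234339194 slope x,y [ 0.007 -0.002] tcp [562.656 117.699 136.863]
d [1.5 5.6 1.3] rot [-0.002 -0.    -0.   ]
```

```bash
echo '[{"trans":[-0.02, 0.1, 0.012]}, {"trans":[-0.028, 0.192, 0.016]}, {"trans":[-0.028, 0.192, 0.016]}, {"trans":[-0.028, 0.192, 0.016]}, {"trans":[-0.028, 0.192, 0.016]}]' | python3 steer.py;python3 bar.py
python3 - <<'E'
from h import *
np.set_printoptions(precision=1,suppress=True)
im,W=cloud("wrist");z=W[...,2]
for y0 in(32.6,212.5):
    q=(abs(W[...,1]-y0)<14)&(abs(W[...,0]-555)<14)&(z>18)&(z<60);Q=W[q];print(len(Q))
    for a in range(16,56,6):
        S=Q[(Q[:,2]>=a)&(Q[:,2]<a+6)]
        if len(S)>2:print(a,len(S),S.mean(0),np.ptp(S,0))
E
```

```text
t: 14.9
position: [564.5, 123.2, 138.5]
tcp_rot: [0.004, 0.97, -0.002, 0.243]
contact_force: [-0.4, 0.2, -4.2]
gripper_width: 11.6
grasp_force: 45.0
16033 top centre [556.843 123.349] size 220.81285095214844 48.75972366333008 yaw -0.6669845581054688 topz 127.32924481971354 slope x,y [ 0.012 -0.002] tcp [564.498 123.251 138.529]
276
16 26 [552.1  34.5  20. ] [7.1 6.9 3.8]
22 46 [551.9  34.2  25.1] [7.4 8.5 5.9]
28 44 [552.  34.  31.] [7.8 9.4 5.8]
34 52 [552.4  34.5  36.9] [8.  8.6 5.6]
40 74 [553.2  33.4  42.7] [8.4 8.8 5.9]
46 34 [554.4  32.8  48.1] [5.1 4.4 4.5]
272
16 25 [553.3 210.2  20.1] [5.3 8.9 3.6]
22 46 [553.7 209.7  25. ] [7.5 8.8 5.8]
28 45 [553.7 210.1  31. ] [8.4 8.4 5.9]
34 49 [553.5 210.2  37. ] [6.9 8.5 5.4]
40 76 [554.7 210.6  42.7] [8.6 9.3 5.9]
46 31 [555.9 211.6  48.2] [4.2 4.2 4.2]
```

Scaled: 34 mm is 1.36, 21 mm is 0.84.

```bash
echo '[{"trans":[0.2, -0.04, 0.32]}, {"trans":[0.48, -0.04, 0.84]}, {"trans":[0.76, -0.04, 1.36]}, {"trans":[1, -0.04, 1.8]}, {"trans":[1.08, -0.04, 1.92]}, {"trans":[1.08, -0.04, 1.92]}, {"trans":[1.08, -0.04, 1.92]}, {"trans":[1.08, -0.04, 1.92]}]' | python3 steer.py;python3 bar.py; python3 bar.py
```

```text
t: 15.67
position: [564.1, 122.3, 84.4]
tcp_rot: [0.004, 0.97, -0.002, 0.244]
contact_force: [0.2, 0.1, -3.2]
gripper_width: 11.4
grasp_force: 45.0
16348 top centre [567.012 122.065] size 221.58348083496094 68.98127746582031 yaw -0.5325698852539062 topz 73.28728777211488 slope x,y [ 0.007 -0.003] tcp [564.226 122.276  84.654]
16283 top centre [566.92 122.12] size 221.4100799560547 68.93721008300781 yaw -0.6855545043945312 topz 73.45031043389824 slope x,y [ 0.008 -0.003] tcp [564.149 122.29   84.589]
```

```bash
echo '[{"trans":[0.068, 0, 0.04]}, {"trans":[0.14, 0, 0.2]}, {"trans":[0.22, 0, 0.36]}, {"trans":[0.3, 0, 0.5]}, {"trans":[0.36, 0, 0.62]}, {"trans":[0.36, 0, 0.62]}, {"trans":[0.36, 0, 0.62]}]' | python3 steer.py
```

```text
t: 16.35
position: [562.4, 122.2, 65.0]
tcp_rot: [0.004, 0.97, -0.002, 0.243]
contact_force: [0.6, -0.9, -3.1]
gripper_width: 11.5
grasp_force: 45.0
```

Scaled: 8.7 mm is 0.348, 6 mm is 0.24.

```bash
echo '[{"trans":[0.04, 0, 0.08]}, {"trans":[0.08, 0, 0.16]}, {"trans":[0.132, 0, 0.24]}, {"trans":[0.184, 0, 0.348]}, {"trans":[0.184, 0, 0.348]}, {"trans":[0.184, 0, 0.348]}]' | python3 steer.py
```

```text
t: 16.85
position: [562.5, 122.2, 55.2]
tcp_rot: [0.004, 0.97, -0.002, 0.243]
contact_force: [0.0, 0.4, -3.1]
gripper_width: 11.4
grasp_force: 45.0
```

```bash
echo '[{"trans":[0.06, 0, 0.108]}, {"trans":[0.12, 0, 0.22]}, {"trans":[0.18, 0, 0.34]}, {"trans":[0.24, 0, 0.452]}, {"trans":[0.28, 0, 0.528]}, {"trans":[0.28, 0, 0.528]}]' | python3 steer.py
```

```text
t: 17.35
position: [562.2, 122.2, 39.8]
tcp_rot: [0.004, 0.97, -0.002, 0.242]
contact_force: [-0.8, -0.1, -3.2]
gripper_width: 11.9
grasp_force: 45.0
```

Scaled: 2.6 mm is 0.104, 1.8 mm is 0.072.

```bash
echo '[{"trans":[0.02, 0, 0.036]}, {"trans":[0.036, 0, 0.072]}, {"trans":[0.056, 0, 0.104]}, {"trans":[0.056, 0, 0.104]}, {"trans":[0.056, 0, 0.104]}]' | python3 steer.py; python3 bar.py
```

```text
t: 17.77
position: [563.0, 122.2, 38.0]
tcp_rot: [0.004, 0.97, -0.002, 0.243]
contact_force: [0.2, -0.4, -3.4]
gripper_width: 11.9
grasp_force: 45.0
15816 top centre [558.397 122.38 ] size 221.38754272460938 54.32928466796875 yaw -0.6186141967773438 topz 26.894252487661657 slope x,y [ 0.016 -0.001] tcp [563.006 122.218  38.   ]
```

```bash
echo '[{"trans":[0.016, 0, 0.032]}, {"trans":[0.028, 0, 0.056]}, {"trans":[0.028, 0, 0.056]}, {"trans":[0.028, 0, 0.056]}]' | python3 steer.py
```

```text
t: 18.15
position: [563.7, 122.2, 37.8]
tcp_rot: [0.004, 0.97, -0.002, 0.244]
contact_force: [-9.5, -1.9, 12.2]
gripper_width: 11.8
grasp_force: 45.0
```

The bar is on the base. I'll ease the press, release it, then check that it is seated before withdrawing.

```bash
echo '[{"trans":[-0.016, 0, -0.032]}, {"trans":[-0.016, 0, -0.032]}]' | python3 steer.py && echo '[{}, {}, {}, {}]' | python3 steer.py 36; python3 bar.py
python3 - <<'E'
from h import *
np.set_printoptions(precision=1,suppress=True)
im,W=cloud("wrist");z=W[...,2]
q=(z>66)&(z<78)&(abs(W[...,0]-597)<35)&(abs(W[...,1]-139)<75);Q=W[q];print("row top",len(Q),np.percentile(Q,[1,50,99],axis=0))
q=(abs(W[...,0]-545)<8)&(z>20)&(z<34)
for y in range(20,240,30):
    S=W[q&(abs(W[...,1]-y)<8)];print(y,len(S),np.median(S[:,2]) if len(S) else 0)
E
```

```text
t: 18.32
position: [563.5, 122.2, 37.9]
tcp_rot: [0.004, 0.97, -0.002, 0.244]
contact_force: [-3.3, -1.1, 4.1]
gripper_width: 11.9
grasp_force: 45.0
t: 18.65
position: [563.0, 122.2, 37.1]
tcp_rot: [0.004, 0.97, -0.002, 0.243]
contact_force: [0.4, -0.7, -0.3]
gripper_width: 35.0
grasp_force: 0.0
15414 top centre [558.467 122.467] size 220.77565002441406 53.586063385009766 yaw -0.6885910034179688 topz 26.737069885434284 slope x,y [ 0.016 -0.001] tcp [562.935 122.193  37.108]
row top 1787 [[562.8  95.2  68.1]
 [612.3 127.5  71.8]
 [615.8 157.1  77.9]]
20 458 26.7244631739433
50 480 26.726642379909382
80 475 26.63252302603673
110 507 27.17782196769313
140 505 26.808096384254156
170 481 26.628826910703022
200 481 26.567838275648914
230 325 26.531645898516626
```

Scaled: -155 mm is -6.2, -145 mm is -5.8.

```bash
echo '[{"trans":[0, 0, -0.24]}, {"trans":[0, 0, -0.72]}, {"trans":[0, 0, -1.44]}, {"trans":[0, 0, -2.4]}, {"trans":[0, 0, -3.6]}, {"trans":[0, 0, -4.8]}, {"trans":[0, 0, -5.8]}, {"trans":[0, 0, -6.2]}]' | python3 steer.py; echo '[{}, {}]' | python3 steer.py; python3 bar.py
python3 - <<'E'
from h import *
np.set_printoptions(precision=1,suppress=True)
o=R.from_euler('z',-.5,degrees=True)
for n in("wrist","side","scene"):
    im,W=cloud(n);V=((W-[613.5,122,0]).reshape(-1,3)@o.as_matrix()).reshape(W.shape)
    x,y,z=V[...,0],V[...,1],V[...,2]
    q=(z>67)&(z<77)&(x>-55)&(x<-2)&(y>-50)&(y<75);S=V[q]
    print(n,"row top",len(S),np.percentile(S,[1,50,99],axis=0) if len(S) else"")
    q=(z>32)&(z<68)&(x>-50)&(x<-20)&(y>-20)&(y<55);S=V[q]
    if len(S)>20:
        a=np.linalg.lstsq(np.c_[S[:,1:],np.ones(len(S))],S[:,0],rcond=None)[0];print(" front face x=",a,np.median(S[:,0]),len(S))
    q=(z>34)&(z<66)&(x>-36)&(x<0)&(y>-45)&(y<-20);S=V[q]
    if len(S)>20:
        for b in(-32,-24,-16,-8):
            t=S[(S[:,0]>b+1)&(S[:,0]<b+7)];print("  right end",b,len(t),np.median(t[:,1]) if len(t) else"")
    q=(z>14)&(z<30)&(x>-81)&(x<-35)&(abs(y)<115);S=V[q];print("  bar top z",np.median(S[:,2]) if len(S) else"")
im,W=cloud("scene");q=(abs(W[...,0]-672)<45)&(abs(W[...,1]+197)<45)&(W[...,2]>120);print("glue top",q.sum(),np.nanmax(W[...,2][q]))
E
```

```text
t: 19.42
position: [490.1, 123.4, 177.9]
tcp_rot: [0.004, 0.969, -0.002, 0.246]
contact_force: [1.3, -0.0, -0.4]
gripper_width: 35.9
grasp_force: 0.0
t: 19.58
position: [489.9, 123.1, 174.4]
tcp_rot: [0.004, 0.97, -0.002, 0.244]
contact_force: [0.8, 0.6, -1.0]
gripper_width: 36.2
grasp_force: 0.0
wrist row top 1364 [[-53.  -27.6  67.1]
 [-23.4   6.1  71.2]
 [ -2.4  60.   72.5]]
 front face x= [  0.  -0. -32.] -32.71934961713418 1258
  right end -32 0 
  right end -24 0 
  right end -16 0 
  right end -8 0 
  bar top z 26.413698051570588
side row top 244 [[-33.  -24.5  67.3]
 [-18.2  26.2  69.6]
 [ -2.5  63.4  71.6]]
 front face x= [ -0.5   0.1 -49.2] -46.25916973206674 30
  bar top z 24.68053765121912
scene row top 228 [[-52.3 -28.2  67.1]
 [-19.3  12.6  70. ]
 [ -2.7  60.6  72.6]]
 front face x= [  0.    0.  -35.1] -32.51096489069187 174
  right end -32 18 -27.848476181582065
  right end -24 19 -28.754584800841087
  right end -16 17 -27.976883087522264
  right end -8 16 -28.38188030758537
  bar top z 25.050888250958103
glue top 272 174.62222649978727Traceback (most recent call last):
  File "bar.py", line 9, in <module>
    k=1+np.argmax(st[1:,4]);Q=W[l==k]
        ~~~~~~~~~^^^^^^^^^^
    return _wrapfunc(a, 'argmax', axis=axis, out=out, **kwds)
    return bound(*args, **kwds)
ValueError: attempt to get argmax of an empty sequence
```

Everything checks out: front face at rack x≈-32 and vertical, right ends at y≈-28, bar top at 26.4 mm, glue bottle standing, robot clear.

```bash
python3 -c "
from rig import env
print(env.hand_in())"
```

```text
the job is handed in; nothing more can be done
None
```

The job is handed in at about 20 s: by depth measurement the blanks stand upright and tight against the back wall with their left ends at the fence, the bar lies level and fully down over both pins, the glue bottle is still standing, and the gripper is clear.

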